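Close the parts cabinet and lock its hasp with the R-clip

ROBOT

A 6-joint arm with a two-finger parallel gripper is mounted at the origin on the work surface. World frame = base frame: x ahead of the robot, y to its left, z up, the work surface at z = 0. Lengths are in m, angles in rad, forces in N, time in s.
With the tool pointing down it reaches from about 0.35 to 0.725 m from the base axis. Payload 6 kg.
Tool frame: the origin (TCP) lies midway between the tips of the shut fingers; the grasp point (between the pads) lies grasp_offset behind it (grasp_offset is the distance from the TCP to the grasp point, in m); z points along the fingers, y is the line along which they close (so a half turn about z gives the same grasp; the last joint's range is limited). The gripper opens to 85 mm and grips with 20 to 120 N. Pads are 22 mm wide; open, the fingers measure 114 mm over their backs; the gripper's body (76 mm by 85 mm) begins 54 mm behind the grasp point. The pads swing forward as they close: fully open they stand 13 mm farther back than shut.
Start: joints at [-0.771, 0.04, 0.085, 0, -1.615, -0.334], TCP at [0.269, -0.536, 0.231] pointing down, gripper open.
Joint ranges: [-2.56, 2.56], [-1.29, 2.01], [-1.08, 1.49], [-3.29, 1.98], [-2.81, -0.18], [-2.99, 2.99]. Speed limits (rad/s): [2.57, 2.57, 3.01, 3.14, 3.14, 3.14].

INTERFACE

Orientations are given as a unit quaternion [x, y, z, w].
In Python, from station import observe, snapshot, camera_model, finish_job, search_frame, grasp_offset gives the robot as it stands.
- The arm moves only by the tool servo_tool, never from a script. Its argument "plan" is text: rows parted by semicolons, each of 5 numbers parted by spaces: the shift along the tool's x, y, z in m, then the turn about the tool's z in rad, then the closure, from 0 (fully open) to 1 (shut). In form: dx dy dz twist fingers; .... A call has exactly 5 rows; each row is the pose to reach, as a shift and turn from the pose commanded when the call began, along the tool's axes at that moment; what a row does not reach only later rows make up. A row lasts 1/12 s, in which the tool goes at most 41.7 mm and 7.16 degrees, less where a joint would pass 70% of its speed; a pose out of reach is approached as far as the arm can. A call with a gripper value outside its range is refused whole. The fingers move at their own pace and stop on an object; "force" is the grip in N (left out, the last holds). Time passes only in rows, so rows that repeat a pose let the fingers close, or fill a call up. It gives the time, the measured TCP pose, the force, the opening and the grip force at its end, in the units of the state.
- observe(): the state, without advancing time (a new reading comes with each control period).
- snapshot(name): name is "scene" or "top" or "wrist"; returns the picture (480x640x3 uint8, red, green, blue); there is no depth.
- camera_model(name): a dict with "vertical_fov" (degrees; the focal length in pixels is half the picture's height over the tangent of half this angle, whatever the lens; pixels are square), "cx", "cy" (the principal point, pixels), "pose" (4x4, takes a point from camera to world coordinates); the wrist camera has in their place "T_tool_cam" (4x4, takes a point from camera to tool coordinates, whose origin is the TCP and whose axes are the flange's). Camera axes: x right, y up, looking along -z (the intrinsics and any distortion apply to the point x, -y, -z); pixel columns grow to the right and rows downward; lengths in m; the calibration is good to about 2 mm. A picture is of the moment at which its call begins: read the wrist's pose just before it. camera_model takes no time and is no camera call.
- finish_job(): hands the job in; it is judged then, once.
Trained networks look in the newest picture that a camera, given by its name, has taken for a name from the list of things; names that differ only in an ending like _2 or _b are one class to them, and where a whole thing is asked for, a point or a joint stands for the part that bears it (a point fixed in the world has none). Each returns a list of dicts, best first, with "confidence" (0 to 1); they miss things now and then, are a little off and sometimes report something else, mostly with a low value. They report only what shows in the picture. A call takes as long as a camera call. They do not tell look-alikes from the thing itself.
- search_frame(name, camera): "centre" ([column, row] in pixels, amid what is visible of it).
The state is a dict: "time_s": time; "joint_positions": joint angles; "joint_vel": joint speeds; "joint_torque": joint torques, N m; "eef_pos": TCP position; "tool_rot": TCP orientation; "ft_force": force on the tool from outside, world axes, zero at the start; "wrist_torque": the same for the moment, N m; "finger_gap": finger opening in m; "grasp_force": force on a finger pad.
Only numpy, scipy, OpenCV 4.12 (cv2) and the standard library are available. Lean on these libraries where they do the work, as an engineer would, in place of code of your own. Each camera call takes 0.05 s, during which the arm holds its last target. There are 200 camera calls.

TASK

Push the parts cabinet's door fully shut and fold the steel hasp strap down over the cross-drilled stud on the door. Then take the R-clip from the sorting tray and push its straight leg from the front through the hole in the stud until the bow springs over the stud, feeling your way in without forcing the clip. Let go of it, and leave the jar, scoop and tweezers where they are.

Things in the scene. Friction and masses are not known exactly. Their poses are not given: they have to be found in the camera images.
- door (a joint): Swing door of the grey plastic parts cabinet (150 deep x 240 wide x 200 mm high, fixed). Angle in rad: 0 shut, grows as the door's latch edge swings out to the robot (the door's yaw is the cabinet's plus this angle). Hinged on an upright axis at the cabinet's right-hand (-y) front edge; it stays where it is left. Door 234 mm wide, 12 mm thick, top edge 196 mm above the table.
- door_face (a point): Point on the door's outer face, 165 mm above the table, 100 mm across the door from the hinge axis (which lies 6 mm behind the face) and 88 mm from the stud (on the latch side): a clear place to push the door shut. x axis points into the door along its normal, z up; turns with the door.
- strap (a joint): Hasp strap, flat steel 114 mm long from its hinge, 38 mm wide, 3 mm thick, hinged on the cabinet's top behind the stud. Angle in rad: 0 folded down level over the stud, about 1.6 standing upright, more leaning back. The hinge is stiff: it stays where it is left and must be pushed all the way down (a few N).
- strap_hinge (a point): On the strap's hinge axis, at mid width, 4 mm above the cabinet's top, 90 mm behind the stud's axis when the door is shut. Frame turns with the strap: x axis points from the free end to the hinge, y along the hinge axis (same as the cabinet's y).
- strap_mid (a point): Middle of the strap's thickness on its mid line, 50 mm from the hinge axis; from 77 to 104 mm from the hinge comes the slot (27 x 22 mm) that goes over the stud. Turns with the strap; its z axis is up when the strap is down.
- stud_foot (a point): Foot of the upright round steel stud (18 mm diameter, flat top) on its axis, on the bracket's top, 20 mm in front of the door's face, moving with the door. The stud is screwed in to a varying height: its level cross hole (7 mm, deburred only) is 9.5 to 22.5 mm above this point, always 8 mm below the stud's top: feel for it. x axis: along the hole, from the front towards the cabinet; z up.
- clip_eye (a point): Centre of the R-clip's round eye, to grip it by: outside diameter 25 mm, at half the wire's thickness. The clip is bent from 5 mm spring steel wire, 91 mm long, lying flat on the tray's floor, 4 mm above the table (tray walls 18 mm high). x axis: from the eye along the straight leg to its tip; y: across, from the leg towards the bow; z up. The leg's axis lies 5.5 mm to -y of the eye's centre.
- clip_seat (a point): Point on the straight leg's axis, 42 mm ahead of the eye's centre, that lies at the centre of the stud's hole when the clip is home (same axes as clip_eye). Beside it the bow has a rounded pocket that hugs the stud; in front of the pocket the bow narrows to a throat (11 mm ahead) and flares out.
- clip_tip (a point): Rounded tip of the straight leg, 36.5 mm ahead of clip_seat. The leg slides into the hole for about 20 mm before the bow's flared end meets the stud.
- bow (a joint): Sprung side of the R-clip, hinged in effect at the eye. Angle in rad: 0 relaxed; the stud wedges it open to about 0.15 while the throat passes, then it springs back to below 0.03 when the clip is home. The push needed peaks at 5 to 15 N; pushed on past home it soon jams.
- jar_center (a point): Glass jar of beads with a grey silicone lid, 72 mm diameter, 100 mm tall; point 50 mm up. Not to be disturbed.
- scoop_center (a point): Yellow bead scoop, 134 mm long, 46 mm wide, 18 mm tall, lying on the table. Not to be disturbed.
- tweezers_center (a point): Steel tweezers, 125 mm long, lying on the table. Not to be disturbed.
There are look-alikes about, which are no part of the job. What is shaped like the part that bears clip_eye but green is not meant.

How it is judged:
On the way, in this order (a step that is already met when the one before it is completed fails the run):
1. the door is fully shut with the strap still up (value of joint door below 0.02 rad and value of joint strap above 0.5 rad), for 0.1 s.
2. the strap is folded down over the stud (value of joint door below 0.04 rad and value of joint strap below 0.06 rad), for 0.2 s.
At the end, for the whole second after the job is handed in: Door shut (0.04 rad), strap down over the stud (0.06 rad), the clip's leg through the hole with its seat within 4 mm of the stud's axis and in line with it (0.25 rad), the bow sprung back (below 0.06 rad), the clip's eye in front, the clip at rest (all of step 2 and horizontal distance between clip_seat and stud_foot below 0.004 m and z of clip_seat in the frame of stud_foot between 0.007 and 0.0245 m and x of clip_eye in the frame of stud_foot below -0.03 m and angle between the x axis of clip_seat and the x axis of stud_foot, either way round below 0.25 rad and value of joint bow below 0.06 rad and linear speed of clip below 0.01 m/s); the robot touches nothing.
It fails at once if the clip is forced: it presses on the stud or the door with over 40 N (contact force between clip and door above 40 N).
It fails at once if the jar, the scoop or the tweezers are moved by over 20 mm (distance of any of jar_center, scoop_center, tweezers_center from where it was at the start of the episode above 0.02 m).
It also fails if it takes over 66 s, if anything falls off the work surface, if the arm or the gripper's body presses on something with over 40 N, if the wrist force passes 120 N, or if a joint passes its speed limit or range.

## Working session

There is one attempt and no reset: what is moved stays moved. The work goes in short steps, Python scripts to look and compute and a tool call to move; the robot and the scene stay as the last step left them, time stands still between calls to the robot, and variables do not carry over. Pictures are saved under pics/ and viewed, at most 10 in all, crops included, and the job is handed in when it is done.

Besides the shell and the picture viewer there is one more tool, called after "Request:" in YAML: its name, and indented under it one key for each argument. servo_tool: Moves the arm, as the interface text tells. Its arguments: {"type":"object","properties":{"plan":{"type":"string"},"force":{"type":"number"}},"required":["plan"]}

```bash
ls; mkdir -p pics; python3 - <<'E'
from station import *
import cv2,numpy as np
print(observe()); print(grasp_offset)
ims=[]
for n in ("scene","top"):
    im=snapshot(n); cv2.imwrite(f'pics/{n}0.png',im[...,::-1]); m=camera_model(n); print(n,m)
    for k in ["door","door_face","strap","strap_hinge","strap_mid","stud_foot","clip_eye","clip_seat","clip_tip","jar_center","scoop_center","tweezers_center"]:
        print(n,k,[(np.round(d['centre']).tolist(),round(d['confidence'],2)) for d in search_frame(k,n)][:3])
print(camera_model("wrist"))
E
```

```text
pics
{'time_s': 0.0, 'joint_positions': array([-7.71289586e-01,  4.08407633e-02,  8.38127445e-02, -4.78000151e-04,
       -1.61547873e+00, -3.33725359e-01]), 'joint_vel': array([-0.00101282,  0.00079514,  0.0007213 ,  0.00028114,  0.00037692,
       -0.00099307]), 'joint_torque': array([-1.65252855e-03, -3.68201888e+01,  3.47413945e+01,  6.93243071e+00,
       -5.46112511e-03,  4.69893666e-05]), 'eef_pos': array([ 0.26942343, -0.5357492 ,  0.2302607 ]), 'tool_rot': array([-2.30801234e-01,  9.73000515e-01,  8.49729749e-04, -2.57605365e-04]), 'ft_force': array([-0.49231579,  0.07925953,  0.8316149 ]), 'wrist_torque': array([ 0.04155965, -0.05272479, -0.03542923]), 'grasp_force': 0.0, 'finger_gap': 0.08558002924749046}
0.0187
scene {'vertical_fov': 55.27994929394768, 'cx': 317.4528549912491, 'cy': 239.91918304995374, 'pose': array([[-0.02129403, -0.73216189,  0.68079772,  1.17928538],
       [ 0.99976084, -0.0122002 ,  0.01814991, -0.0349156 ],
       [-0.0049828 ,  0.68102138,  0.73224658,  0.78708093],
       [ 0.        ,  0.        ,  0.        ,  1.        ]])}
scene door [([356.0,
[... 1241 characters left out ...]
 0.54)]
top clip_seat [([175.0, 174.0], 0.65)]
top clip_tip [([164.0, 292.0], 0.6), ([174.0, 170.0], 0.44)]
top jar_center [([481.0, 290.0], 0.61)]
top scoop_center [([408.0, 296.0], 0.69)]
top tweezers_center [([160.0, 280.0], 0.61), ([274.0, 309.0], 0.49)]
{'vertical_fov': 65.52684112414809, 'cx': 315.35149220379685, 'cy': 242.305602969685, 'T_tool_cam': array([[-1.20504475e-03,  9.57400967e-01,  2.88759306e-01,
         7.21862975e-02],
       [ 9.99999274e-01,  1.15411462e-03,  3.46632730e-04,
        -4.68956679e-04],
       [-1.39482628e-06,  2.88759514e-01, -9.57401662e-01,
        -1.43962797e-01],
       [ 0.00000000e+00,  0.00000000e+00,  0.00000000e+00,
         1.00000000e+00]])}
```

View pics/scene0.png

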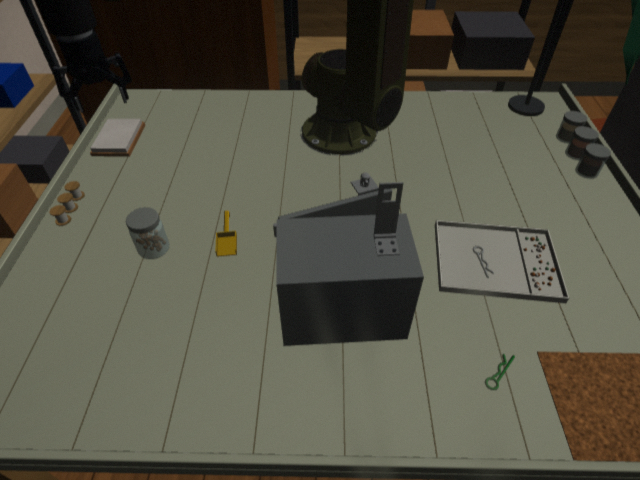

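View pics/top0.png

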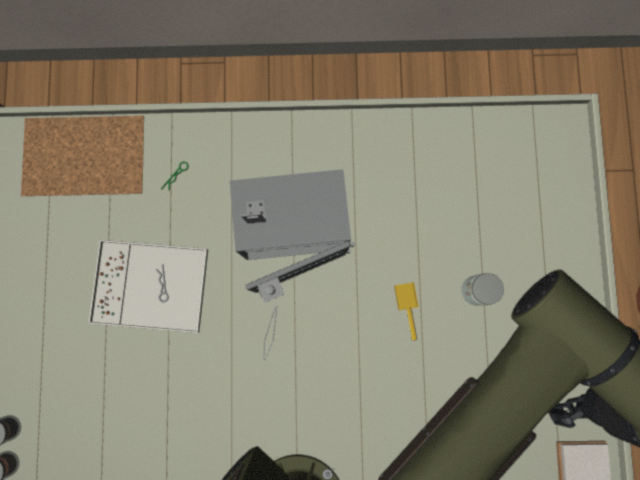

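The scene view (camera opposite the robot) shows the cabinet with its door ajar at about (340,205), the strap standing at (388,210), and the stud bracket at (365,182). The steel clip is in the tray at (482,260) and the green look-alike at (499,372). The top view shows the cabinet top at (290,212), the stud at (270,290), the tweezers at (270,333), and the clip eye at about (164,298) with its tip pointing up. I'll zoom in to get exact pixels.

```bash
python3 - <<'E'
import cv2
im=cv2.imread('pics/top0.png')
cv2.imwrite('pics/crop1.png',cv2.resize(im[160:360,90:356],None,fx=3,fy=3,interpolation=cv2.INTER_CUBIC))
E
cat > h.py <<'E'
from station import *
import numpy as np, cv2
from scipy.spatial.transform import Rotation as R
def cam(n,st=None):
    m=camera_model(n); f=240/np.tan(np.radians(m['vertical_fov']/2))
    if 'pose' in m: T=m['pose']
    else:
        st=st or observe(); B=np.eye(4); B[:3,:3]=R.from_quat(st['tool_rot']).as_matrix(); B[:3,3]=st['eef_pos']; T=B@m['T_tool_cam']
    return f,m['cx'],m['cy'],T
def ray(c,px,z):
    f,cx,cy,T=c; d=T[:3,:3]@np.array([(px[0]-cx)/f,-(px[1]-cy)/f,-1]); o=T[:3,3]
    return o+d*(z-o[2])/d[2]
def proj(c,p):
    f,cx,cy,T=c; q=T[:3,:3].T@(np.asarray(p)-T[:3,3]); return np.array([cx+f*q[0]/-q[2],cy-f*q[1]/-q[2]])
E
python3 - <<'E'
from h import *
c=cam('top')
for n,p,z in [('cabBL',(231,181),.2),('BR',(344,170),.2),('FR',(350,240),.2),('FL',(236,251),.2),('doorlatch',(248,289),.196),('eye',(164,298),.0065),('eyecand',(175,178),.0065),('tweez',(270,333),0),('stud',(270,290),.22),('scoop',(408,300),.01),('trayTL',(101,241),.018),('trayTR',(208,249),.018),('trayBR',(198,331),.018),('trayBL',(91,321),.018)]: print(n,ray(c,p,z).round(3))
E
```

```text
cabBL [0.708 0.121 0.2  ]
BR [ 0.726 -0.116  0.2  ]
FR [ 0.578 -0.125  0.2  ]
FL [0.56  0.111 0.2  ]
doorlatch [0.482 0.087 0.196]
eye [0.473 0.31  0.006]
eyecand [0.765 0.287 0.006]
tweez [0.386 0.058 0.   ]
stud [0.478 0.04  0.22 ]
scoop [ 0.457 -0.27   0.01 ]
trayTL [0.612 0.46  0.018]
trayTR [0.587 0.203 0.018]
trayBR [0.394 0.225 0.018]
trayBL [0.422 0.478 0.018]
```

View pics/crop1.png

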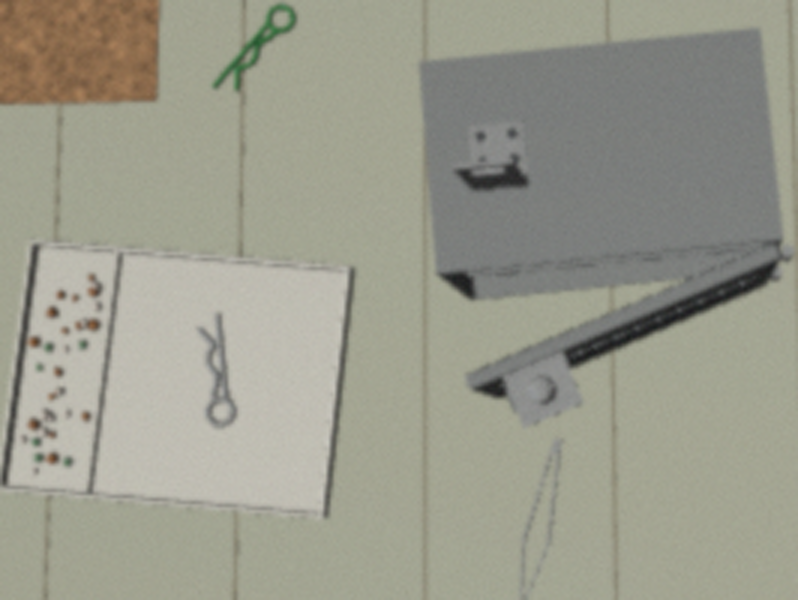

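```bash
python3 - <<'E'
from h import *
from scipy.optimize import least_squares
c=cam('top'); cs=cam('scene')
C=lambda X,Y:np.array([90+X/3,160+Y/3])
for n,p,z in [('hingepin',C(783,250),.196),('strapbase',C(500,187),.204),('stripplate',C(497,145),.2),('studtop',C(542,387),.22),('doorlatch_in',C(468,378),.196)]: print(n,ray(c,p,z).round(4))
# fit cabinet pose (corner FR top, yaw)
pts=[C(421,62),C(759,29),C(779,240),C(438,270)]
loc=np.array([[.15,.24],[.15,0],[0,0],[0,.24]])
def W(p,l,z): s,k=np.sin(p[2]),np.cos(p[2]); return np.array([p[0]+k*l[0]-s*l[1],p[1]+s*l[0]+k*l[1],z])
r=least_squares(lambda p:np.concatenate([proj(c,W(p,l,.2))-q for l,q in zip(loc,pts)]),[.578,-.125,.07])
print(r.x,np.abs(r.fun).max()); p=r.x
for hx in (-.006,.006):
  h=[hx,0.003]
  for dy in (0,.003,.006):
    h=[hx,dy]; H=W(p,h,0)
    stud=W(p,[h[0]-.026,h[1]+.188],0); sh=W(p,[h[0]+.064,h[1]+.188],.204)
    f=lambda a:proj(c,[*W([H[0],H[1],p[2]+a],[-.026,.188],0)[:2],.215])-C(542,387)
    a=least_squares(lambda v:f(v[0]),[.3]); print(h,H.round(4),'stud shut',stud.round(4),'straphinge px',proj(c,sh),'door',a.x,a.fun)
E
```

```text
hingepin [ 0.5716 -0.1268  0.196 ]
strapbase [0.6184 0.0671 0.204 ]
stripplate [0.6486 0.0694 0.2   ]
studtop [0.4799 0.0384 0.22  ]
doorlatch_in [0.488  0.0908 0.196 ]
[ 0.57785767 -0.12647481  0.07191773] 1.2278612896845402
[-0.006, 0] [ 0.5719 -0.1269  0.    ] stud shut [0.5324 0.0587 0.    ] straphinge px [257.59043691 220.48699299] door [0.2965715] [-0.15939964  0.09058105]
[-0.006, 0.003] [ 0.5717 -0.1239  0.    ] stud shut [0.5322 0.0617 0.    ] straphinge px [256.14520009 220.62069962] door [0.30319676] [-1.33402865  0.76935073]
[-0.006, 0.006] [ 0.5714 -0.1209  0.    ] stud shut [0.532  0.0647 0.    ] straphinge px [254.69996363 220.7544062 ] door [0.31001147] [-2.49638408  1.46159691]
[0.006, 0] [ 0.5838 -0.126   0.    ] stud shut [0.5444 0.0596 0.    ] straphinge px [257.13238219 214.79042973] door [0.35270696] [ 2.08915538 -1.35041238]
[0.006, 0.003] [ 0.5836 -0.1231  0.    ] stud shut [0.5442 0.0626 0.    ] straphinge px [255.68919875 214.92394711] door [0.35995691] [ 0.97733713 -0.64150437]
[0.006, 0.006] [ 0.5834 -0.1201  0.    ] stud shut [0.544  0.0656 0.    ] straphinge px [254.24601568 215.05746446] door [0.36740379] [-0.12038597  0.08026778]
```

Request:
servo_tool:
  plan: "-0.15 0.148 -0.02 0.394 1; -0.15 0.148 -0.02 0.394 1; -0.15 0.148 -0.02 0.394 1; -0.15 0.148 -0.02 0.394 1; -0.15 0.148 -0.02 0.394 1"
  force: 40

```text
time_s: 1.72
eef_pos: [0.3328, -0.3474, 0.2501]
tool_rot: [-0.034, 0.999, 0.0, 0.0]
ft_force: [1.7, -0.3, 1.1]
finger_gap: 0.0256
grasp_force: 0.0
```

Request:
servo_tool:
  plan: "-0.06 0.2 0 0 1; -0.06 0.2 0 0 1; -0.06 0.2 0 0 1; -0.06 0.2 0 0 1; -0.06 0.2 0 0 1"

```text
time_s: 2.13
eef_pos: [0.3781, -0.1438, 0.2505]
tool_rot: [-0.036, 0.999, 0.0, 0.001]
ft_force: [1.9, -0.5, -0.2]
finger_gap: -0.0
grasp_force: 0.0
```

Request:
servo_tool:
  plan: "-0.06 0.1 0.03 0 1; -0.06 0.1 0.06 0 1; -0.06 0.1 0.085 0 1; -0.06 0.1 0.085 0 1; -0.06 0.1 0.085 0 1"

```text
time_s: 2.55
eef_pos: [0.4295, -0.0392, 0.1598]
tool_rot: [-0.038, 0.999, 0.0, -0.004]
ft_force: [-1.0, 0.3, -0.7]
finger_gap: 0.0001
grasp_force: 0.0
```

Request:
servo_tool:
  plan: "-0.03 0 0 0 1; -0.06 0 0 0 1; -0.075 0 0 0 1; -0.087 0 0 0 1; -0.097 0 0 0 1"

```text
time_s: 2.97
eef_pos: [0.5283, -0.0353, 0.1657]
tool_rot: [-0.036, 0.999, -0.0, -0.0]
ft_force: [-0.1, 0.3, 0.5]
finger_gap: -0.0001
grasp_force: 0.3
```

Request:
servo_tool:
  plan: "-0.006 0 0 0 1; -0.011 0 0 0 1; -0.015 0 0 0 1; -0.018 0 0 0 1; -0.020 0 0 0 1"

```text
time_s: 3.38
eef_pos: [0.5478, -0.0332, 0.1654]
tool_rot: [-0.036, 0.999, 0.0, 0.0]
ft_force: [-0.8, -0.1, 0.0]
finger_gap: -0.0001
grasp_force: 0.5
```

Request:
servo_tool:
  plan: "-0.003 0 0 0 1; -0.006 0 0 0 1; -0.009 0 0 0 1; -0.011 0 0 0 1; -0.011 0 0 0 1"

```text
time_s: 3.8
eef_pos: [0.5495, -0.0332, 0.1655]
tool_rot: [-0.036, 0.999, -0.001, -0.011]
ft_force: [-48.6, 7.8, 20.3]
finger_gap: 0.0001
grasp_force: 24.3
```

Request:
servo_tool:
  plan: "0.03 0 0 0 1; 0.03 0 -0.04 0 1; 0.02 0 -0.08 0 1; 0 0 -0.1 0 1; -0.04 0 -0.1 0 1"

```text
time_s: 4.22
eef_pos: [0.5996, -0.0304, 0.2753]
tool_rot: [-0.036, 0.999, 0.0, 0.008]
ft_force: [0.6, -0.1, 2.0]
finger_gap: 0.0002
grasp_force: 0.0
```

Request:
servo_tool:
  plan: "-0.04 0 0 0 1; -0.07 0 0 0 1; -0.07 0.035 0 0 1; -0.07 0.07 0 0 1; -0.07 0.093 0 0 1"

```text
time_s: 4.63
eef_pos: [0.6622, 0.0703, 0.2635]
tool_rot: [-0.036, 0.999, -0.0, -0.001]
ft_force: [0.7, -0.3, 0.2]
finger_gap: 0.0
grasp_force: 0.0
```

```bash
python3 - <<'E'
from h import *
st=observe();im=snapshot('scene');cv2.imwrite('pics/s1.png',cv2.resize(im[120:320,220:480],None,fx=3,fy=3,interpolation=cv2.INTER_CUBIC)[...,::-1]);print(st['eef_pos'],st['ft_force'])
E
```

```text
[0.66216225 0.07034609 0.26353919] [ 0.66264734 -0.32563777  0.24405618]
```

View pics/s1.png

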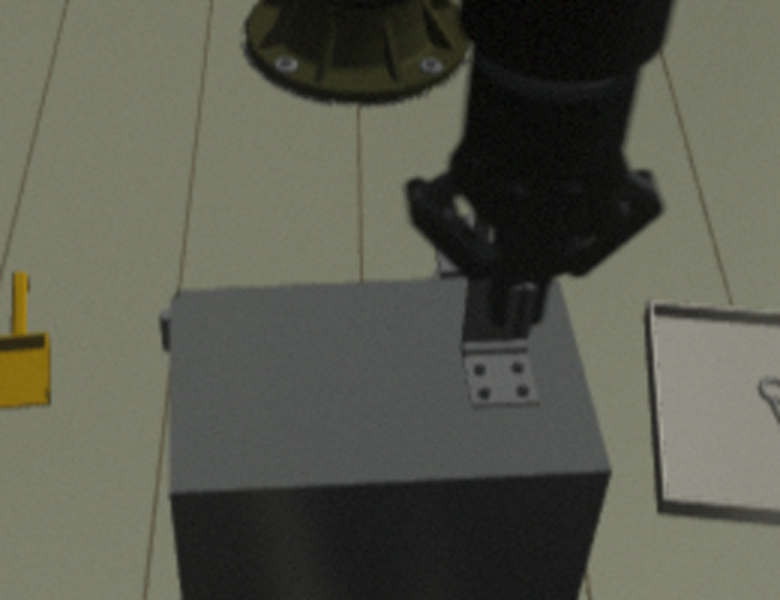

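The door is shut and the fingertips are behind the strap at (520,305) in the crop. Next I'll sweep the strap forward and down.

Request:
servo_tool:
  plan: "0.026 -0.003 0 0 1; 0.04 -0.003 0.003 0 1; 0.055 -0.003 0.008 0 1; 0.070 -0.003 0.017 0 1; 0.082 -0.003 0.030 0 1"

```text
time_s: 5.1
eef_pos: [0.5801, 0.0592, 0.2367]
tool_rot: [-0.036, 0.999, 0.0, 0.002]
ft_force: [1.3, -0.2, 1.4]
finger_gap: 0.0001
grasp_force: 0.5
```

Request:
servo_tool:
  plan: "0.006 0 0.012 0 1; 0.008 0 0.02 0 1; 0.008 0 0.025 0 1; 0.008 0 0.029 0 1; 0.008 0 0.031 0 1"

```text
time_s: 5.52
eef_pos: [0.5724, 0.0587, 0.2037]
tool_rot: [-0.036, 0.999, -0.0, -0.0]
ft_force: [-0.2, -0.1, 0.3]
finger_gap: -0.0002
grasp_force: 0.2
```

Request:
servo_tool:
  plan: "0 0 0.001 0 1; 0 0 0.002 0 1; 0 0 0.003 0 1; 0 0 0.004 0 1; 0 0 0.005 0 1"

```text
time_s: 5.93
eef_pos: [0.5725, 0.0586, 0.2032]
tool_rot: [-0.036, 0.999, -0.0, 0.002]
ft_force: [-9.3, 2.4, 18.3]
finger_gap: -0.0001
grasp_force: 9.2
```

```bash
python3 - <<'E'
from h import *
im=snapshot('scene');cv2.imwrite('pics/s2.png',cv2.resize(im[120:320,220:480],None,fx=3,fy=3,interpolation=cv2.INTER_CUBIC)[...,::-1])
E
```

```text
(no output)
```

View pics/s2.png

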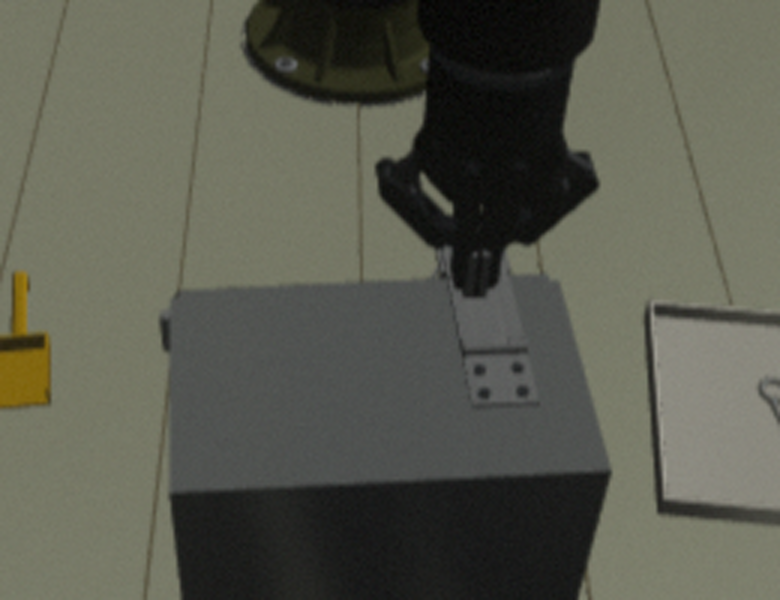

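Request:
servo_tool:
  plan: "0 0 -0.03 0 1; 0 0 -0.06 0 1; 0.04 0 -0.065 0 1; 0.085 0 -0.065 0 1; 0.085 0 -0.065 0 1"

```text
time_s: 6.4
eef_pos: [0.4842, 0.052, 0.2662]
tool_rot: [-0.036, 0.999, 0.001, 0.002]
ft_force: [1.0, -0.4, 0.9]
finger_gap: 0.0003
grasp_force: 0.0
```

```bash
python3 - <<'E'
from h import *
st=observe();im=snapshot('wrist');cv2.imwrite('pics/w1.png',im[...,::-1]);print(st['eef_pos'],st['tool_rot'])
c=cam('wrist',st); print(proj(c,[.5324,.0587,.222]))
for k in ['stud_foot','strap_mid']: print(search_frame(k,'wrist'))
E
```

```text
[0.48418191 0.05195356 0.26617274] [-3.60100949e-02  9.99349791e-01  8.48246554e-04  1.59623001e-03]
[321.0364239  348.12507598]
[{'centre': [201.1, 311.5], 'confidence': 0.82}]
[{'centre': [319.1, 400.4], 'confidence': 0.98}, {'centre': [199.4, 311.5], 'confidence': 0.71}]
```

View pics/w1.png

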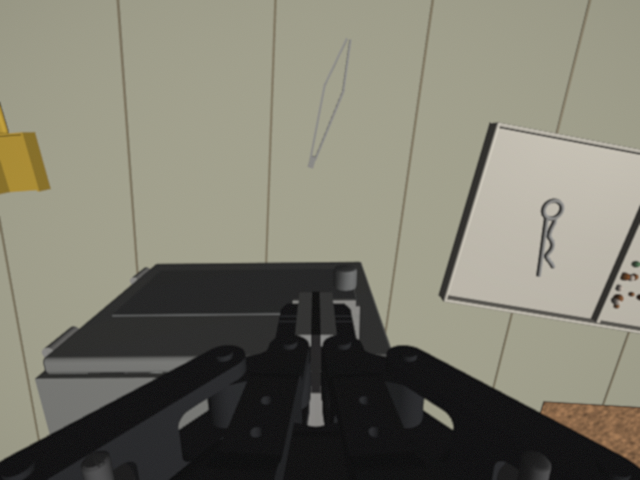

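Request:
servo_tool:
  plan: "-0.042 0 0 0 1; -0.045 0 0.012 0 1; -0.045 0 0.022 0 1; -0.045 0 0.027 0 1; -0.045 0 0.029 0 1"

```text
time_s: 6.97
eef_pos: [0.5322, 0.0558, 0.2337]
tool_rot: [-0.036, 0.999, -0.0, -0.001]
ft_force: [-0.9, -0.2, -0.1]
finger_gap: -0.0002
grasp_force: 0.0
```

Request:
servo_tool:
  plan: "0 0 0.001 0 1; 0 0 0.002 0 1; 0 0 0.003 0 1; 0 0 0.004 0 1; 0 0 0.005 0 1"

```text
time_s: 7.38
eef_pos: [0.5322, 0.056, 0.2307]
tool_rot: [-0.036, 0.999, 0.0, 0.001]
ft_force: [0.2, -0.1, 0.7]
finger_gap: -0.0002
grasp_force: 0.0
```

```bash
python3 - <<'E'
from h import *
# clip from wrist view w1
import numpy as np
B=np.eye(4);B[:3,:3]=R.from_quat([-3.60100949e-02,9.99349791e-01,8.48246554e-04,1.59623001e-03]).as_matrix();B[:3,3]=[0.48418191,0.05195356,0.26617274]
m=camera_model('wrist');f=240/np.tan(np.radians(m['vertical_fov']/2));c=(f,m['cx'],m['cy'],B@m['T_tool_cam'])
e=ray(c,(551,209),.0065);t=ray(c,(539,275),.0065);print(e,t,np.linalg.norm(e-t))
ct=cam('top'); e2=ray(ct,(90+221/3,160+411/3),.0065);t2=ray(ct,(90+219/3,160+315/3),.0065);print(e2,t2,np.linalg.norm(e2-t2)); print(proj(c,e2),proj(c,t2))
E
```

```text
[0.47801439 0.31244397 0.0065    ] [0.55594629 0.31842238 0.0065    ] 0.07816087256180874
[0.47535114 0.31033883 0.0065    ] [0.55187503 0.31314995 0.0065    ] 0.0765755001233247
[549.73507724 206.49522828] [535.38886667 271.44510096]
```

Request:
servo_tool:
  plan: "0 0 0.001 0 1; 0 0 0.002 0 1; 0 0 0.003 0 1; 0 0 0.004 0 1; 0 0 0.005 0 1"

```text
time_s: 7.8
eef_pos: [0.5322, 0.056, 0.2249]
tool_rot: [-0.036, 0.999, 0.0, -0.0]
ft_force: [-0.0, 0.7, 0.0]
finger_gap: 0.0001
grasp_force: 0.0
```

Request:
servo_tool:
  plan: "0 0 0.001 0 1; 0 0 0.002 0 1; 0 0 0.003 0 1; 0 0 0.004 0 1; 0 0 0.005 0 1"

```text
time_s: 8.22
eef_pos: [0.5328, 0.056, 0.2239]
tool_rot: [-0.036, 0.999, 0.0, 0.002]
ft_force: [-7.7, 2.6, 17.9]
finger_gap: -0.0002
grasp_force: 9.0
```

Request:
servo_tool:
  plan: "0 0 -0.02 0 0.5; 0 0 -0.02 0 0.5; 0 0 -0.02 0 0.5; 0 0 -0.02 0 0.5; 0 0 -0.02 0 0.5"

```text
time_s: 8.63
eef_pos: [0.5319, 0.056, 0.239]
tool_rot: [-0.036, 0.999, -0.0, -0.001]
ft_force: [1.4, -0.6, 0.1]
finger_gap: 0.0426
grasp_force: 0.0
```

Request:
servo_tool:
  plan: "0 0 0.015 0 0.5; 0 0 0.025 0 0.5; 0 0 0.025 0 0.6; 0 0 0.025 0 0.7; 0 0 0.025 0 0.75"
  force: 20

```text
time_s: 9.05
eef_pos: [0.5316, 0.0585, 0.214]
tool_rot: [-0.037, 0.999, 0.002, -0.001]
ft_force: [-2.0, 8.1, -3.0]
finger_gap: 0.0217
grasp_force: 4.1
```

Request:
servo_tool:
  plan: "0 0 0 0 1; 0 0 0 0 1; 0 0 0 0 1; 0 0 0 0 1; 0 0 0 0 1"

```text
time_s: 9.47
eef_pos: [0.5316, 0.0602, 0.2143]
tool_rot: [-0.038, 0.999, 0.004, -0.001]
ft_force: [-4.9, 14.7, -1.5]
finger_gap: 0.0165
grasp_force: 20.8
```

Request:
servo_tool:
  plan: "0 0.002 0 0 1; 0 0.004 0 0 1; 0 0.005 0 0 1; 0 0.005 0 0 1; 0 0.005 0 0 1"

```text
time_s: 9.88
eef_pos: [0.5315, 0.0607, 0.2143]
tool_rot: [-0.036, 0.999, -0.0, -0.001]
ft_force: [-0.1, -0.3, -6.4]
finger_gap: 0.0162
grasp_force: 20.1
```

```bash
python3 - <<'E'
from h import *
s=observe()
for k in ('eef_pos','tool_rot','ft_force','wrist_torque','finger_gap'): print(k,s[k])
im=snapshot('scene');cv2.imwrite('pics/s3.png',cv2.resize(im[120:270,270:470],None,fx=4,fy=4,interpolation=cv2.INTER_CUBIC)[...,::-1])
E
```

```text
eef_pos [0.531506   0.06067661 0.21430636]
tool_rot [-3.57527023e-02  9.99360300e-01 -1.85806637e-04 -8.36867371e-04]
ft_force [-0.12935645 -0.29725001 -6.43246446]
wrist_torque [-0.16929536  0.1243319   0.09130725]
finger_gap 0.016212573761766526
```

Request:
servo_tool:
  plan: "0 0 0 0 0.5; 0 0 -0.001 0 0.5; 0 0 -0.03 0 0.5; 0 0 -0.06 0 0.5; 0 0.04 -0.06 0 0.5"

```text
time_s: 10.35
eef_pos: [0.5315, 0.0966, 0.2845]
tool_rot: [-0.033, 0.999, 0.0, 0.007]
ft_force: [0.4, 1.0, 2.2]
finger_gap: 0.0429
grasp_force: 0.0
```

Request:
servo_tool:
  plan: "-0.01 0.04 0 0 0.5; -0.02 0.08 0 0 0.5; -0.03 0.12 0.01 0 0.5; -0.045 0.155 0.02 0 0.5; -0.06 0.19 0.04 0 0.5"

```text
time_s: 10.77
eef_pos: [0.5762, 0.2961, 0.2395]
tool_rot: [-0.036, 0.999, 0.002, 0.003]
ft_force: [-0.3, -0.4, 0.8]
finger_gap: 0.0422
grasp_force: 0.0
```

Request:
servo_tool:
  plan: "-0.006 0.015 0.04 0 0.5; -0.006 0.015 0.08 0 0.5; -0.006 0.015 0.11 0 0.5; -0.006 0.015 0.11 0 0.5; -0.006 0.015 0.11 0 0.5"

```text
time_s: 11.18
eef_pos: [0.5798, 0.3084, 0.1259]
tool_rot: [-0.036, 0.999, -0.001, -0.0]
ft_force: [0.6, -0.7, 1.9]
finger_gap: 0.0426
grasp_force: 0.0
```

```bash
python3 - <<'E'
from h import *
st=observe();im=snapshot('wrist');cv2.imwrite('pics/w2.png',im[...,::-1]);print(st['eef_pos'],st['tool_rot'].tolist())
for k in ['clip_eye','clip_tip','clip_seat']: print(search_frame(k,'wrist'))
np.save('st2.npy',np.r_[st['eef_pos'],st['tool_rot']])
E
```

```text
[0.57984021 0.30842915 0.12589476] [-0.03594563455045116, 0.9993532843586983, -0.0009413488645194645, -0.00019560307563995202]
[{'centre': [329.2, 119.9], 'confidence': 0.79}, {'centre': [309.7, 418.6], 'confidence': 0.48}]
[{'centre': [331.9, 123.4], 'confidence': 0.78}, {'centre': [310.8, 414.5], 'confidence': 0.74}, {'centre': [338.2, 147.3], 'confidence': 0.44}]
[{'centre': [332.0, 123.0], 'confidence': 0.62}, {'centre': [312.0, 419.1], 'confidence': 0.6}]
```

View pics/w2.png

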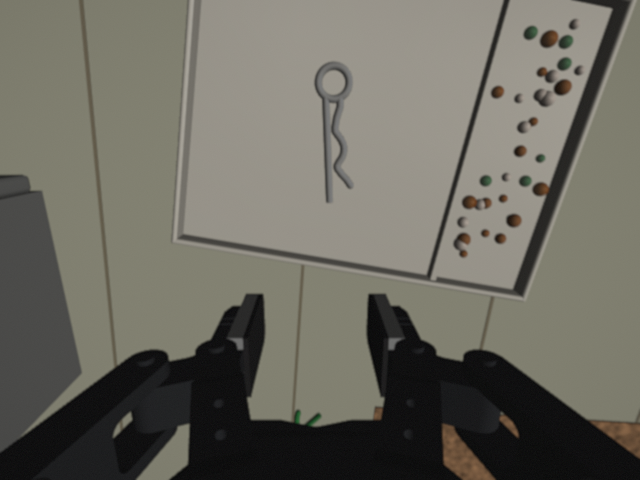

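The clip is clear in the wrist view: eye centre at (333,82), straight leg from (326,100) to the tip at (329,202), and bow on the +y side.

```bash
python3 - <<'E'
from h import *
s=np.load('st2.npy'); st=dict(eef_pos=s[:3],tool_rot=s[3:]); c=cam('wrist',st)
im=cv2.imread('pics/w2.png',0).astype(float)
# leg centreline: darkest in rows
for r in range(110,200,15):
    w=im[r,310:332]; d=np.clip(np.median(im[r,300:320])-w-15,0,None); print(r,round(310+(d*np.arange(len(w))).sum()/d.sum(),1),end='; ')
P=lambda u,v:ray(c,(u,v),.0065)
e=P(333.3,82.5);a=P(326.3,103);t=P(328.8,202)
print('\neye',e,'tip',t,'dist',np.linalg.norm(e-t),'yaw leg',np.arctan2(*(t-a)[[1,0]]))
m=R.from_quat(s[3:]).as_matrix(); print('toolframe eye',m.T@(e-s[:3]), 'toolx yaw',np.arctan2(m[1,0],m[0,0]))
dw=t-a; print('leg in tool', np.arctan2((m.T@dw)[1],-(m.T@dw)[0]))
E
```

```text
110 324.3; 125 326.0; 140 325.4; 155 326.0; 170 326.5; 185 327.0; 
eye [0.47752377 0.31272401 0.0065    ] tip [0.55643191 0.3161882  0.0065    ] dist 0.0789841399882527 yaw leg 0.10604879020471814
toolframe eye [0.10168871 0.01185765 0.11941948] toolx yaw -3.069686288807451
leg in tool 0.03414151407267714
```

Request:
servo_tool:
  plan: "0.04 0.006 0.01 0 1; 0.08 0.012 0.03 -0.037 1; 0.11 0.012 0.055 -0.037 1; 0.139 0.012 0.08 -0.037 1; 0.139 0.012 0.095 -0.037 1"

```text
time_s: 11.8
eef_pos: [0.4361, 0.3102, 0.0295]
tool_rot: [-0.055, 0.998, 0.0, -0.001]
ft_force: [0.7, 0.5, -0.4]
finger_gap: -0.0003
grasp_force: 0.0
```

Request:
servo_tool:
  plan: "0 0 0.012 0 1; 0 0 0.016 0 1; 0 0 0.018 0 1; 0 0 0.020 0 1; 0 0 0.021 0 1"

```text
time_s: 12.22
eef_pos: [0.4414, 0.3115, 0.0109]
tool_rot: [-0.054, 0.999, 0.001, 0.001]
ft_force: [-0.3, 0.7, -0.0]
finger_gap: -0.0
grasp_force: 0.0
```

Request:
servo_tool:
  plan: "0 0 0.002 0 1; 0 0 0.004 0 1; 0 0 0.006 0 1; 0 0 0.008 0 1; 0 0 0.01 0 1"

```text
time_s: 12.63
eef_pos: [0.4406, 0.3111, 0.0039]
tool_rot: [-0.055, 0.998, -0.0, 0.001]
ft_force: [-20.3, -8.7, 37.5]
finger_gap: -0.0001
grasp_force: 18.7
```

Request:
servo_tool:
  plan: "0 0 -0.025 0 0.5; 0 0 -0.03 0 0.5; -0.02 -0.0015 -0.03 0 0.5; -0.036 -0.0025 -0.03 0 0.5; -0.036 -0.0025 -0.03 0 0.5"

```text
time_s: 13.05
eef_pos: [0.4781, 0.3124, 0.0299]
tool_rot: [-0.054, 0.999, 0.0, 0.0]
ft_force: [-1.2, 0.6, -0.2]
finger_gap: 0.0428
grasp_force: 0.0
```

Request:
servo_tool:
  plan: "0 0 0.01 0 0.5; 0 0 0.018 0 0.5; 0 0 0.022 0 0.5; 0 0 0.025 0 0.5; 0 0 0.026 0 0.55"

```text
time_s: 13.47
eef_pos: [0.4757, 0.3123, 0.003]
tool_rot: [-0.055, 0.999, -0.0, -0.0]
ft_force: [0.3, 0.2, -0.1]
finger_gap: 0.0383
grasp_force: 0.0
```

```bash
python3 - <<'E'
from h import *
s=observe();print(s['eef_pos'],s['tool_rot'],s['ft_force'],s['finger_gap'])
im=snapshot('wrist');cv2.imwrite('pics/w3.png',im[...,::-1])
E
```

```text
[0.47572771 0.3123281  0.00302706] [-5.46306021e-02  9.98506581e-01 -1.83423558e-04 -2.67399656e-04] [ 0.25114179  0.22027846 -0.07957922] 0.03834134299264783
```

View pics/w3.png

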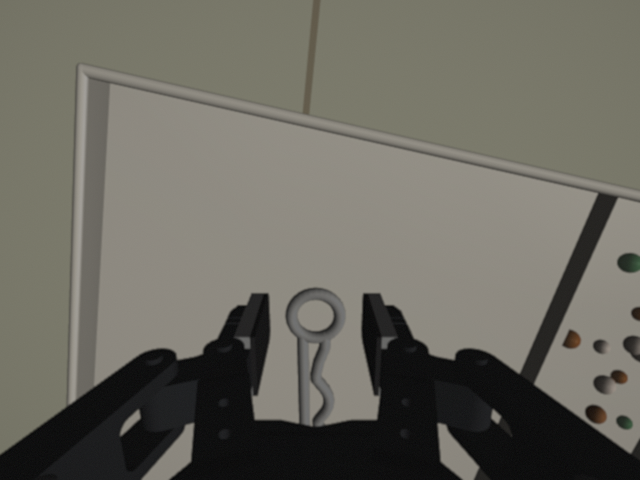

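The eye at (315,315) is centred between the pads. I'll check its fore-aft position before closing.

```bash
python3 - <<'E'
from h import *
s=dict(eef_pos=np.array([0.47572771,0.3123281,0.00302706]),tool_rot=[-5.46306021e-02,9.98506581e-01,-1.83423558e-04,-2.67399656e-04]); c=cam('wrist',s)
m=R.from_quat(s['tool_rot']).as_matrix()
T=lambda u,v:m.T@(ray(c,(u,v),.0065)-s['eef_pos'])
print(T(315.5,315.5),T(315.5,288),T(301,345),T(305,420),proj(c,s['eef_pos']))
E
```

```text
[-2.24490143e-03 -4.63712935e-05 -3.47416887e-03] [ 1.02252463e-02 -3.27713818e-05 -3.46726447e-03] [-0.01628476 -0.00628319 -0.00347985] [-0.05551687 -0.00492797 -0.00350204] [315.59626805 306.85411908]
```

Request:
servo_tool:
  plan: "-0.002 0 0 0 0.6; -0.002 0 0 0 0.7; -0.002 0 0 0 0.8; -0.002 0 0 0 1; -0.002 0 0 0 1"
  force: 60

```text
time_s: 13.93
eef_pos: [0.4787, 0.3129, 0.0044]
tool_rot: [-0.054, 0.999, 0.0, 0.001]
ft_force: [0.1, 0.3, 3.7]
finger_gap: 0.0214
grasp_force: 60.2
```

Request:
servo_tool:
  plan: "0 0 0 0 1; 0 0 0 0 1; 0 0 -0.005 0 1; 0 0 -0.015 0 1; 0 0 -0.03 0 1"

```text
time_s: 14.35
eef_pos: [0.4771, 0.3117, 0.0325]
tool_rot: [-0.054, 0.999, -0.001, -0.002]
ft_force: [-0.8, -0.2, -0.4]
finger_gap: 0.0217
grasp_force: 58.8
```

Request:
servo_tool:
  plan: "0.02 0 -0.03 0 1; 0.045 0 -0.06 0 1; 0.0714 -0.02 -0.08 0 1; 0.0714 -0.055 -0.1 0 1; 0.0714 -0.09 -0.12 0 1"

```text
time_s: 14.77
eef_pos: [0.4156, 0.2149, 0.1554]
tool_rot: [-0.056, 0.998, 0.001, 0.0]
ft_force: [2.1, -0.0, 0.9]
finger_gap: 0.0217
grasp_force: 58.9
```

Request:
servo_tool:
  plan: "0 -0.038 -0.012 0.01 1; 0 -0.076 -0.025 0.02 1; 0 -0.114 -0.038 0.03 1; 0 -0.145 -0.05 0.037 1; 0 -0.156 -0.061 0.037 1"

```text
time_s: 15.18
eef_pos: [0.4337, 0.0571, 0.2164]
tool_rot: [-0.034, 0.999, 0.0, 0.001]
ft_force: [-0.0, 0.3, -0.1]
finger_gap: 0.0214
grasp_force: 58.9
```

Request:
servo_tool:
  plan: "0 0 0 0 1; 0 0 0 0 1; 0 0 0 0 1; 0 0 0 0 1; 0 0 0 0 1"

```text
time_s: 15.6
eef_pos: [0.4336, 0.0611, 0.2138]
tool_rot: [-0.037, 0.999, -0.0, -0.001]
ft_force: [0.2, -0.2, -0.6]
finger_gap: 0.0214
grasp_force: 58.9
```

```bash
python3 - <<'E'
from h import *
s=observe();print(s['eef_pos'],s['tool_rot'].tolist(),s['ft_force'],s['finger_gap'])
im=snapshot('wrist');cv2.imwrite('pics/w4.png',cv2.resize(im[255:455,210:430],None,fx=3,fy=3,interpolation=cv2.INTER_CUBIC)[...,::-1])
np.save('st4.npy',np.r_[s['eef_pos'],s['tool_rot']])
E
```

```text
[0.43362349 0.06106254 0.21382757] [-0.03669453766634103, 0.999326178580443, -0.000247125500783549, -0.0007991484523141212] [ 0.22000335 -0.18667118 -0.59000926] 0.021398306119742368
```

View pics/w4.png

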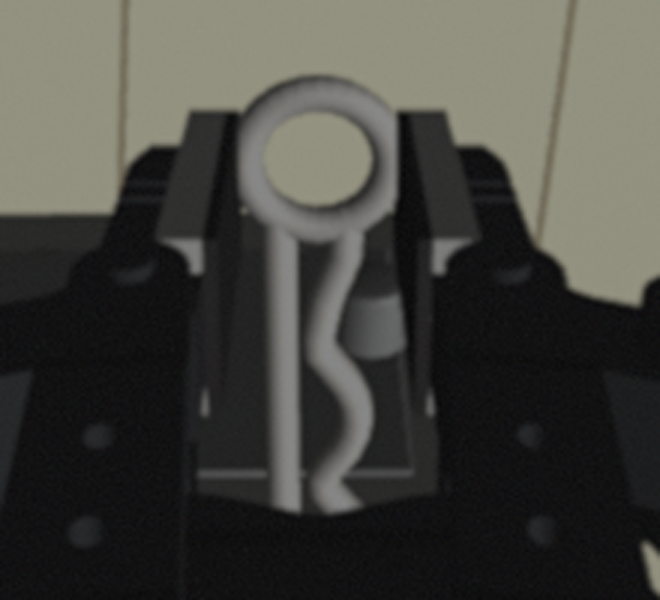

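The clip is held by its eye at (316,308), with the leg running straight away at columns 305–306. The stud is hidden behind the gripper body. I'll extrapolate where the leg's tip sits laterally.

```bash
python3 - <<'E'
from h import *
s=np.load('st4.npy'); st=dict(eef_pos=s[:3],tool_rot=s[3:]); c=cam('wrist',st); m=R.from_quat(s[3:]).as_matrix()
T=lambda u,v,z=-.0021:m.T@(ray(c,(u,v),s[2]-z)-s[:3])
g=cv2.imread('pics/w4.png',0).astype(float)
rows=range(250,500,25); pts=[]
for r in rows:
    w=g[r,255:312]; w=np.clip(w-(w.min()+w.max())/2,0,None); u=255+(w*np.arange(len(w))).sum()/w.sum(); pts.append(T(210+(u+.5)/3-.5,255+(r+.5)/3-.5))
pts=np.array(pts); k=np.polyfit(pts[:,0],pts[:,1],1); print(pts.round(4)); print('slope',k,'y at x=-.04,-.08',np.polyval(k,[-.04,-.08]))
print('eye',T(210+318.5/3-.5,255+158/3-.5), T(210+238/3,255+53)[1],T(210+398/3,255+53)[1])
X=np.array([np.cos(.0716),np.sin(.0716)]);Y=np.array([-X[1],X[0]]); d=s[:2]-[.5315,.0607]; print('TCP rel stud cab',d@X,d@Y,'yaw',np.arctan2(-m[1,0],-m[0,0]))
E
```

```text
[[-0.0137 -0.0047 -0.0021]
 [-0.0178 -0.0047 -0.0021]
 [-0.0219 -0.0047 -0.0021]
 [-0.0262 -0.0047 -0.0021]
 [-0.0304 -0.0046 -0.0021]
 [-0.0348 -0.0047 -0.0022]
 [-0.0392 -0.0047 -0.0022]
 [-0.0436 -0.0046 -0.0022]
 [-0.0482 -0.0046 -0.0022]
 [-0.0528 -0.0045 -0.0022]]
slope [-0.00292558 -0.00473701] y at x=-.04,-.08 [-0.00461999 -0.00450297]
eye [ 9.08005983e-04  7.48204430e-05 -2.09856875e-03] -0.010975085930434768 0.011403869294122381
TCP rel stud cab -0.09759979706414672 0.007363583416201856 yaw 0.07340522905292363
```

Request:
servo_tool:
  plan: "-0.003 -0.002 0 0 1; -0.006 -0.002 0 0 1; -0.008 -0.002 0 0 1; -0.010 -0.002 0 0 1; -0.010 -0.002 0 0 1"

```text
time_s: 16.07
eef_pos: [0.4444, 0.059, 0.2145]
tool_rot: [-0.036, 0.999, -0.0, -0.0]
ft_force: [0.5, 0.6, -0.0]
finger_gap: 0.0212
grasp_force: 58.9
```

Request:
servo_tool:
  plan: "-0.001 0 0 0 1; -0.002 0 0 0 1; -0.003 0 0 0 1; -0.004 0 0 0 1; -0.004 0 0 0 1"

```text
time_s: 16.48
eef_pos: [0.4482, 0.0593, 0.2146]
tool_rot: [-0.036, 0.999, 0.0, -0.0]
ft_force: [-0.6, -0.2, -0.3]
finger_gap: 0.0213
grasp_force: 58.9
```

Request:
servo_tool:
  plan: "0 0.0006 0.0006 0 1; -0.001 0.0006 0.0006 0 1; -0.002 0.0006 0.0006 0 1; -0.003 0.0006 0.0006 0 1; -0.003 0.0006 0.0006 0 1"

```text
time_s: 16.9
eef_pos: [0.4511, 0.0601, 0.214]
tool_rot: [-0.036, 0.999, 0.0, -0.0]
ft_force: [-0.1, -0.2, -0.4]
finger_gap: 0.0216
grasp_force: 58.9
```

Request:
servo_tool:
  plan: "-0.001 0 0 0 1; -0.002 0 0 0 1; -0.003 0 0 0 1; -0.004 0 0 0 1; -0.004 0 0 0 1"

```text
time_s: 17.32
eef_pos: [0.4551, 0.0604, 0.214]
tool_rot: [-0.036, 0.999, -0.0, -0.0]
ft_force: [-0.7, -0.9, -0.5]
finger_gap: 0.0213
grasp_force: 58.9
```

Request:
servo_tool:
  plan: "-0.002 0 0 0 1; -0.004 0 0 0 1; -0.006 0 0 0 1; -0.007 0 0 0 1; -0.007 0 0 0 1"

```text
time_s: 17.73
eef_pos: [0.4622, 0.0609, 0.214]
tool_rot: [-0.036, 0.999, -0.0, -0.0]
ft_force: [0.0, 0.1, -0.6]
finger_gap: 0.0215
grasp_force: 58.9
```

Request:
servo_tool:
  plan: "0 0.001 0 0 1; 0 0.002 0 0 1; 0 0.003 0 0 1; 0 0.003 0 0 1; 0 0.003 0 0 1"

```text
time_s: 18.15
eef_pos: [0.4618, 0.0633, 0.2142]
tool_rot: [-0.036, 0.999, -0.0, 0.0]
ft_force: [2.0, -5.8, 0.2]
finger_gap: 0.0215
grasp_force: 58.9
```

Request:
servo_tool:
  plan: "0 -0.002 0 0 1; 0 -0.004 0 0 1; 0 -0.006 0 0 1; 0 -0.006 0 0 1; 0 -0.006 0 0 1"

```text
time_s: 18.57
eef_pos: [0.4621, 0.0587, 0.2139]
tool_rot: [-0.036, 0.999, 0.001, -0.0]
ft_force: [-1.0, 4.7, 0.3]
finger_gap: 0.0212
grasp_force: 59.0
```

Request:
servo_tool:
  plan: "0 0.002 0 0 1; 0 0.003 0.001 0 1; 0 0.003 0.002 0 1; 0 0.003 0.003 0 1; 0 0.003 0.003 0 1"

```text
time_s: 18.98
eef_pos: [0.4621, 0.0607, 0.2111]
tool_rot: [-0.036, 0.999, -0.0, 0.0]
ft_force: [-0.1, -0.3, 0.8]
finger_gap: 0.0217
grasp_force: 59.1
```

Request:
servo_tool:
  plan: "0 0 -0.002 0 1; 0 0 -0.004 0 1; 0 0 -0.006 0 1; 0 0 -0.006 0 1; 0 0 -0.006 0 1"

```text
time_s: 19.4
eef_pos: [0.462, 0.0608, 0.217]
tool_rot: [-0.036, 0.999, 0.0, -0.0]
ft_force: [-0.3, 0.1, -0.8]
finger_gap: 0.0217
grasp_force: 59.0
```

Request:
servo_tool:
  plan: "-0.002 0 0.003 0 1; -0.004 0 0.003 0 1; -0.006 0 0.003 0 1; -0.008 0 0.003 0 1; -0.010 0 0.003 0 1"

```text
time_s: 19.82
eef_pos: [0.4717, 0.062, 0.2137]
tool_rot: [-0.036, 0.999, 0.0, -0.001]
ft_force: [-5.6, 3.1, -0.2]
finger_gap: 0.0215
grasp_force: 59.1
```

Request:
servo_tool:
  plan: "-0.0015 0 0 0 1; -0.003 0 0 0 1; -0.0045 0 0 0 1; -0.006 0 0 0 1; -0.006 0 0 0 1"

```text
time_s: 20.23
eef_pos: [0.4769, 0.0627, 0.2131]
tool_rot: [-0.036, 0.999, 0.0, -0.002]
ft_force: [-5.8, 4.0, -0.7]
finger_gap: 0.0214
grasp_force: 59.1
```

Request:
servo_tool:
  plan: "-0.0015 0 0 0 1; -0.003 0 0 0 1; -0.004 0 0 0 1; -0.005 0 0 0 1; -0.005 0 0 0 1"

```text
time_s: 20.65
eef_pos: [0.483, 0.0632, 0.2137]
tool_rot: [-0.036, 0.999, 0.001, -0.0]
ft_force: [-1.4, 4.3, -0.5]
finger_gap: 0.0215
grasp_force: 59.0
```

Request:
servo_tool:
  plan: "-0.0015 0 0 0 1; -0.003 0 0 0 1; -0.004 0 0 0 1; -0.005 0 0 0 1; -0.005 0 0 0 1"

```text
time_s: 21.07
eef_pos: [0.4882, 0.0623, 0.2142]
tool_rot: [-0.036, 0.999, -0.0, 0.0]
ft_force: [0.5, 1.1, -1.0]
finger_gap: 0.0216
grasp_force: 59.1
```

Request:
servo_tool:
  plan: "-0.0005 0 0 0 1; -0.001 0 0 0 1; -0.0015 0 0 0 1; -0.002 0 0 0 1; -0.002 0 0 0 1"

```text
time_s: 21.48
eef_pos: [0.49, 0.0628, 0.2141]
tool_rot: [-0.036, 0.999, 0.0, -0.0]
ft_force: [0.4, 0.9, -0.3]
finger_gap: 0.022
grasp_force: 59.1
```

Request:
servo_tool:
  plan: "-0.0005 0 0 0 1; -0.001 0 0 0 1; -0.0015 0 0 0 1; -0.002 0 0 0 1; -0.002 0 0 0 1"

```text
time_s: 21.9
eef_pos: [0.492, 0.0632, 0.214]
tool_rot: [-0.036, 0.999, 0.0, -0.0]
ft_force: [-0.6, 1.9, -0.4]
finger_gap: 0.0211
grasp_force: 59.1
```

Request:
servo_tool:
  plan: "0.0005 0 0 0 1; 0.001 0 0 0 0.7; 0.001 0 0 0 0.6; 0.001 0 0 0 0.5; 0.001 0 0 0 0.5"

```text
time_s: 22.32
eef_pos: [0.491, 0.0628, 0.2142]
tool_rot: [-0.036, 0.999, -0.0, 0.0]
ft_force: [-0.4, -0.7, -0.2]
finger_gap: 0.0429
grasp_force: 0.0
```

Request:
servo_tool:
  plan: "0 0 0 0 0.5; 0 0 -0.01 0 0.5; 0 0 -0.04 0 0.5; 0 0 -0.08 0 0.5; 0 0 -0.08 0 0.5"

```text
time_s: 22.73
eef_pos: [0.4928, 0.0622, 0.3032]
tool_rot: [-0.035, 0.999, 0.001, 0.006]
ft_force: [-0.8, -0.9, 2.6]
finger_gap: 0.0427
grasp_force: 0.0
```

Request:
servo_tool:
  plan: "-0.04 0 0 0 0.5; -0.08 0 0 0 0.5; -0.1 0 0 0 0.5; -0.1 0 0 0 0.5; -0.1 0 0 0 0.5"

```text
time_s: 23.15
eef_pos: [0.5913, 0.07, 0.2932]
tool_rot: [-0.035, 0.999, -0.0, -0.001]
ft_force: [-1.2, 0.8, 0.2]
finger_gap: 0.0427
grasp_force: 0.0
```

```bash
python3 - <<'E'
from h import *
s=observe();im=snapshot('wrist');print(s['eef_pos'],s['tool_rot'].tolist(),s['ft_force'])
c=cam('wrist',s);np.save('st5.npy',np.r_[s['eef_pos'],s['tool_rot']])
print(proj(c,[.533,.0608,.224]),proj(c,[.491,.062,.216]))
for k in ['clip_eye','stud_foot','strap_mid']: print(search_frame(k,'wrist')[:2])
cv2.imwrite('pics/w5full.png',im[...,::-1])
u,v=proj(c,[.51,.061,.22]).astype(int);u0=int(np.clip(u-130,0,380));v0=int(np.clip(v-100,0,280));print(u0,v0)
cv2.imwrite('pics/w5.png',cv2.resize(im[v0:v0+200,u0:u0+260],None,fx=3,fy=3,interpolation=cv2.INTER_CUBIC)[...,::-1])
E
```

```text
[0.59132344 0.06998107 0.29317802] [-0.0354893583785487, 0.9993694190581626, -0.000492087030702912, -0.0010136782446520806] [-1.19834449  0.76155092  0.16765963]
[306.37219332 154.96671544] [313.73962979  75.58725689]
[{'centre': [313.0, 111.8], 'confidence': 0.74}, {'centre': [475.3, 340.1], 'confidence': 0.6}]
[{'centre': [203.9, 181.8], 'confidence': 0.69}]
[{'centre': [307.5, 26.7], 'confidence': 0.61}]
179 11
```

View pics/w5.png

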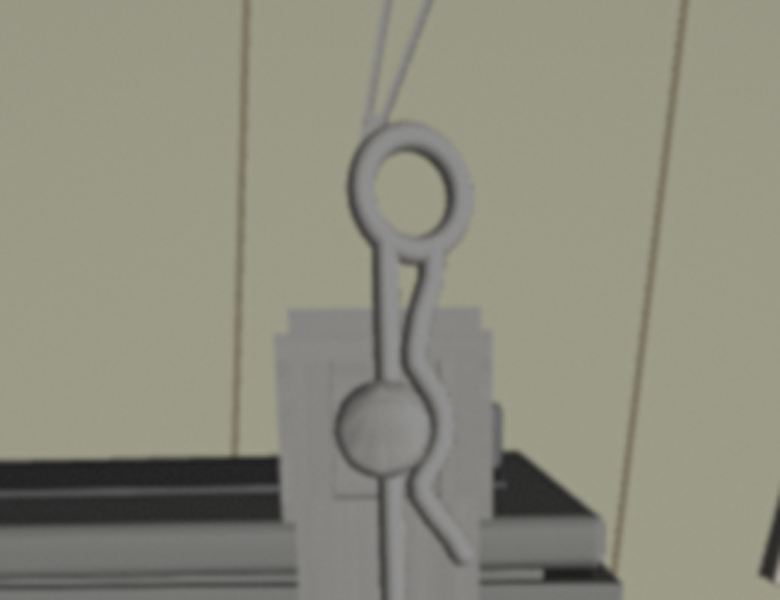

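The leg passes through the stud at (384,430) in the crop, the bow hugs it, and the strap lies flat around it. I'll check the seat numerically before handing in.

```bash
python3 - <<'E'
from h import *
s=np.load('st5.npy');c=cam('wrist',dict(eef_pos=s[:3],tool_rot=s[3:]))
a=ray(c,(179+411/3,11+192/3),.216);b=ray(c,(179+384.5/3,11+429/3),.224)
print(a,b,(b-a)[:2]@[.9974,.0716])
E
```

```text
[0.49062315 0.0632111  0.216     ] [0.53244764 0.06120886 0.224     ] 0.04157238295030352
```

Eye to stud measures 41.6 mm against the 42 mm target, so the clip is seated.

```bash
python3 -c "
from station import *
print(finish_job())"
```

```text
the job is handed in; nothing more can be done
None
```

The job is handed in: the door is shut, the strap is folded down over the stud, and the R-clip is through the stud's hole with its bow sprung over it (eye to stud 41.6 mm against 42 mm by camera); the gripper has let go, and I never touched the jar, scoop or tweezers.

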